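Close and lock the tortilla press

TASK

Close the tortilla press by pushing its lid down with the fingertips until it is fully shut; only then push the black lever at its side past the middle notch, all the way to the locked stop at the hinge end. Only push: do not pinch or lift anything, do not ram the lid or lever, do not open the lid further, and leave everything else on the table where it is.

Things in the scene. Friction and masses are not known exactly. Their poses are not given: they have to be found in the camera images.
- press: Green metal tortilla press, fixed to the table. Origin: centre of its 200 x 200 mm base, at table height; z up. Its x axis runs from the front edge (-100 mm) to the hinge edge (+100 mm). The base top is 30 mm above the table. A grey console with the lever stands on its +y side.
- slot_mid (a point): Middle of the lever's slot, on the console's flat top 44 mm above the table, at x = -10, y = 142 mm of the press; axes as the press. The console spans x = -110 to +90, y = 112 to 160 mm of the press. Painted marks by the slot: white = released, yellow = middle notch, red = locked. The steel tongue on the lever and the lug on the lid's side are for show.
- lid_hinge (a point): Middle of the lid's hinge line, on the press at x = +100 mm, y = 0, 34 mm above the table. The hinge line runs along the press's y; axes as the press.
- press_lid (a joint): Lid angle in rad: 0 = fully shut, grows as the lid's front rises, at most 1.2. Starts half open, between 0.5 and 0.85. The hinge is stiff (about 0.8 N m of friction): the lid, about 0.6 kg, stays where it is left, and a push of a few N down on its front closes it onto firm rubber stops.
- lid_pad (a point): Centre of the upper face of the red pad (36 x 64 mm) at the lid's front edge, 205 mm from the hinge line and 12 mm above it in the lid's own frame; moves with the lid. Behind it is the green 190 x 190 x 14 mm lid plate with ribs up to 22 mm above its underside, 55 mm to each side of the middle and across it 60 mm from the hinge. Nothing stands above the lid.
- lock_lever (a joint): Travel of the lever along the press's +x (towards the hinge edge), in m: 0 = released, 0.030 = middle notch (first detent), 0.060 = locked, at the second stop. Starts within 0.006 of released. Leaving a notch takes about 11 N against a spring detent; past the crest the lever snaps on into the next notch and stays there, within about 2 mm.
- lever_paddle (a point): Centre of the lever's upright thumb paddle, black with a red band: 14 mm along the press's x, 36 mm along its y, 36 mm high, standing from 56 to 92 mm above the table. Moves with the lever; axes as the press. The 36 x 36 mm face that looks to the press's front (-x) is the one to push; the console in front of it is flat and clear.
- oil_bottle: Amber oil bottle, 72 mm across, 240 mm high. Origin under its centre. Leave alone.
- green_bowl: Green plastic bowl, 160 mm across, 75 mm high. Origin under its centre. Leave alone.
- salsa_jar: Red jar with a purple lid, 76 mm across, 85 mm high. Origin under its centre. Leave alone.
- salt_shaker: Small clear shaker with a steel cap, 40 mm across, 65 mm high, standing beside the lever console, on its outer side. Origin under its centre. Leave alone.
- pick: Red-handled pick, 170 mm long, lying on the table along its x. Leave alone.
- spatula: Spatula, 240 mm long, lying on the table along its x. Leave alone.
- cup: Blue ceramic cup, 72 mm across, 85 mm high. Origin under its centre. Leave alone.

How it is judged:
By the outcome, as a careful person would: the job done as asked, in the order asked, and still so for the second after the job is handed in, with the robot touching nothing.
It also fails if it takes over 40 s, if anything falls off the work surface, if the arm or the gripper's body presses on something with over 40 N, if the wrist force passes 120 N, or if a joint passes its speed limit or range.

ROBOT

A 6-joint arm with a two-finger parallel gripper is mounted at the origin on the work surface. World frame = base frame: x ahead of the robot, y to its left, z up, the work surface at z = 0. Lengths are in m, angles in rad, forces in N, time in s.
With the tool pointing down it reaches from about 0.35 to 0.85 m from the base axis. Payload 8.1 kg.
Tool frame: the origin (TCP) lies at the centre of the arm's flange, where the gripper is bolted on; the fingertips stand 186 mm ahead of it and the grasp point (between the pads) lies 167 mm ahead of it (robot.grasp_offset is the distance from the TCP to the grasp point, in m); z points along the fingers, y is the line along which they close (so a half turn about z gives the same grasp; the last joint's range is limited). The gripper opens to 93 mm and grips with 3 to 60 N. Pads are 15 mm wide; open, the fingers measure 128 mm over their backs; the gripper's body (75 mm by 188 mm) begins 65 mm behind the grasp point.
Start: joints at [1.094, 0.13, 1.488, -0, 1.523, -0.085], TCP at [0.229, 0.555, 0.405] pointing down, gripper open.
Joint ranges: [-2.96, 2.96], [-0.89, 2.26], [0.02, 2.5], [-1.34, 4.48], [0, 2.73], [-2.66, 2.66]. Speed limits (rad/s): [2.39, 2.39, 2.79, 3.14, 3.14, 3.14].

INTERFACE

Orientations are given as a rotation vector (axis times angle).
In Python, from plant import robot gives the robot as it stands.
- The arm moves only by the tool drive_tool, never from a script. Its argument "moves" is one flat list of numbers, 7 for each row, row after row: the finger opening in mm, from 0 to 93, then the shift along the tool's x, y, z in mm, then the turn, a rotation vector about the tool's x, y, z in degrees. A call has 1 to 8 rows; each row shifts and turns the commanded pose from where the row before left it, along the tool's axes as they then stand; what a row does not reach is not made up. A row lasts 1/10 s, in which the tool goes at most 50 mm and 8.59 degrees, less where a joint would pass 70% of its speed; a pose out of reach is approached as far as the arm can. A call is refused whole if a number of a shift passes 50 or a number of a turn 8.59, either way. A call with a gripper value outside its range is refused whole. The fingers move at their own pace and stop on an object; "grip_force" is the grip in N (left out, the last holds). Time passes only in rows, so rows that do not move let the fingers close. It gives the time, the measured TCP pose, the force, the opening and the grip force at its end, in the units of the state.
- robot.read_state(): the state, without advancing time (a new reading comes with each control period).
- robot.read_camera(name): name is "side" or "top"; returns a dict with "color" (384x512x3 uint8, red, green, blue), "depth" (384x512 float32, m along the optical axis (not along the pixel's ray), 0 where there is no reading), "mtx" (3x3 intrinsics, pixels), "R" (3x3) and "t" (3): a world point X has camera coordinates R X + t. Camera axes: x right, y down, z forward; pixel columns grow to the right and rows downward; lengths in m; the calibration is good to about 2 mm. A picture is of the moment at which its call begins.
- robot.close_job(): hands the job in; it is judged then, once.
The state is a dict: "t": time; "q": joint angles; "dq": joint speeds; "joint_torque": joint torques, N m; "tool_pos": TCP position; "orientation": TCP orientation; "force": force on the tool from outside, world axes, zero at the start; "wrist_torque": the same for the moment, N m; "opening": finger opening in m; "gripper_force": force on a finger pad.
Only numpy, scipy, OpenCV 4.12 (cv2) and the standard library are available. Lean on these libraries where they do the work, as an engineer would, in place of code of your own. Each camera call takes 0.05 s, during which the arm holds its last target. There are 200 camera calls.

## Working session

There is one attempt and no reset: what is moved stays moved. The work goes in short steps, Python scripts to look and compute and a tool call to move; the robot and the scene stay as the last step left them, time stands still between calls to the robot, and variables do not carry over. Pictures are saved under pics/ and viewed, at most 10 in all, crops included, and the job is handed in when it is done.

Besides the shell and the picture viewer there is one more tool, called after "Request:" in YAML: its name, and indented under it one key for each argument. drive_tool: Moves the arm, as the interface text tells. Its arguments: {"type":"object","properties":{"moves":{"type":"array","items":{"type":"number"}},"grip_force":{"type":"number"}},"required":["moves"]}

```bash
mkdir -p pics; python3 - <<'E'
from plant import robot
import cv2,numpy as np
for n in("top","side"):
    c=robot.read_camera(n); cv2.imwrite(f"pics/{n}0.png",c["color"][:,:,::-1]); np.savez(f"{n}0.npz",**c)
print(robot.read_state())
E
```

```text
{'t': 0.1, 'q': array([ 1.09358405e+00,  1.31078087e-01,  1.48915181e+00, -2.21988818e-05,
        1.52301384e+00, -8.54144952e-02]), 'dq': array([-0.00044875, -0.00206483, -0.00240874, -0.00118697, -0.00153961,
       -0.00030184]), 'joint_torque': array([ 1.15577965e-03, -5.61344111e+01, -4.93093586e+01,  7.70844170e-02,
        2.91673344e-02, -3.93340042e-05]), 'tool_pos': array([0.22900744, 0.55435576, 0.40380681]), 'orientation': array([-6.11418779e-01, -3.08107436e+00,  2.50090012e-03]), 'force': array([-0.25331899, -0.32563738, -0.50529137]), 'wrist_torque': array([ 0.00345648,  0.00692647, -0.04465664]), 'gripper_force': 0.0, 'opening': 0.09281263026127458}
```

View pics/top0.png

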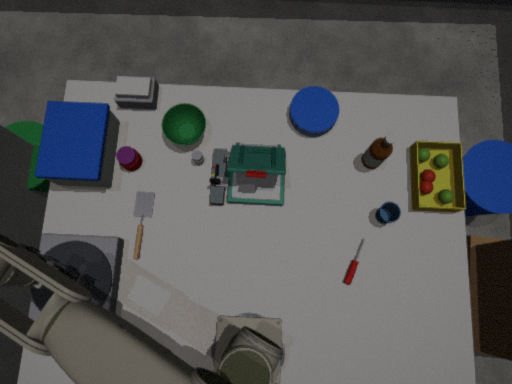

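View pics/side0.png

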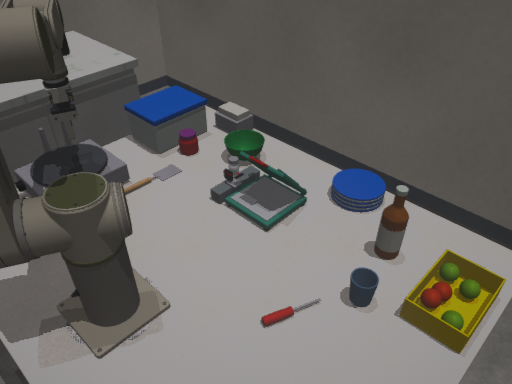

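The top view shows the press at about (257,175) with its hinge edge up-image (away from the robot). The red pad is at (257,174), the console at (218,178) and the shaker at (197,158).

```bash
cat > h.py <<'E'
import numpy as np,cv2
def world(c):
    K,R,t,d=c["mtx"],c["R"],c["t"],c["depth"]
    v,u=np.mgrid[:d.shape[0],:d.shape[1]]
    P=np.stack([(u-K[0,2])/K[0,0]*d,(v-K[1,2])/K[1,1]*d,d],-1)
    return (P-t)@R
E
python3 - <<'E'
from h import *
c=np.load("top0.npz");W=world(c);rgb=c["color"].astype(int)
r,g,b=rgb[...,0],rgb[...,1],rgb[...,2]
v,u=np.mgrid[:384,:512]
box=(u>205)&(u<292)&(v>138)&(v<210)
print("mm/px",np.linalg.norm(W[200,250]-W[200,260])*100)
base=box&(g>r+25)&(W[...,2]>.02)&(W[...,2]<.04)
print("base",base.sum(),cv2.minAreaRect((W[base][:,:2]*1000).astype(np.float32)))
con=box&(u<230)&(W[...,2]>.036)&(W[...,2]<.05)
print("con",con.sum(),cv2.minAreaRect((W[con][:,:2]*1000).astype(np.float32)))
pad=box&(r>g+70)&(u>240)
print("pad",pad.sum(),W[pad].mean(0),W[pad].min(0),W[pad].max(0))
pdl=box&(u<230)&(W[...,2]>.055)
print("lever",pdl.sum(),np.c_[u[pdl],v[pdl],(W[pdl]*1000).round(),rgb[pdl]].astype(int))
print("shaker",W[150:166,190:204][W[150:166,190:204,2]>.05].mean(0))
im=cv2.resize(c["color"][135:213,190:295,::-1],None,fx=7,fy=7,interpolation=cv2.INTER_CUBIC);cv2.imwrite("pics/crop.png",im)
E
```

```text
mm/px 3.558254496395339
base 392 ((549.2694091796875, 4.9432525634765625), (208.56561279296875, 109.07085418701172), 88.90254211425781)
con 628 ((586.003173828125, 125.78470611572266), (69.34085845947266, 200.13978576660156), 89.80075073242188)
pad 88 [ 0.55458972 -0.00073666  0.20411404] [ 0.545939   -0.02991025  0.19339085] [0.56479824 0.03005213 0.21268952]
lever 144 [[226 151 663 ...  72  74  76]
 [225 152 657 ...  75  79  79]
 [226 152 657 ...  75  76  75]
 ...
 [213 188 221 ...  71  77  77]
 [217 188 221 ...  70  75  75]
 [211 198 221 ...  72  80  80]]
shaker [0.64008219 0.20838427 0.09588911]
```

View pics/crop.png

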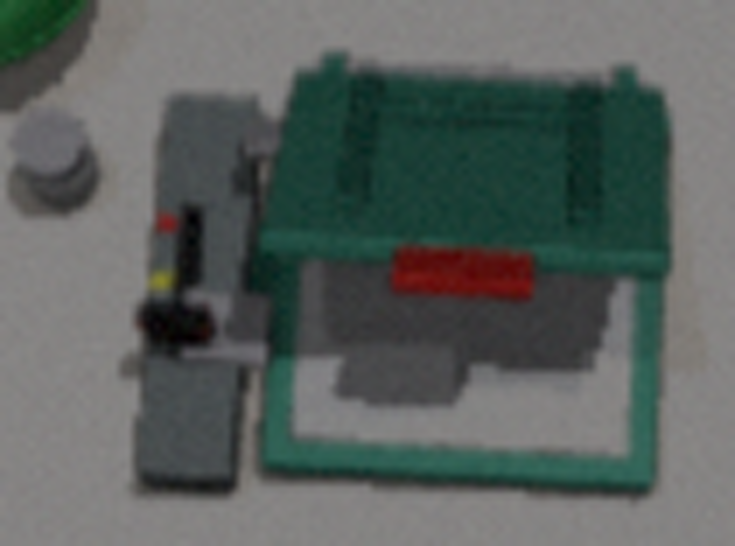

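The crop shows the lid's pad at (462,265). The lever paddle is at (178,322), and the yellow and red marks are at (160,280) and (167,223). The base front edge runs from (262,462) to (650,482), so the press has a slight yaw.

```bash
python3 - <<'E'
from h import *
c=np.load("top0.npz");K,R,t=c["mtx"],c["R"],c["t"]
C=-R.T@t
def ray(p,z):
    u,v=p[0]/7+190-.43,p[1]/7+135-.43
    d=R.T@np.linalg.solve(K,[u,v,1]);return (C+d*(z-C[2])/d[2])*1000
print("cam",C)
for n,p,z in[("bFL",(262,464),.03),("bFR",(652,484),.03),("bBLinFL",(294,440),.03),("FRin",(630,452),.03),
 ("cFL",(140,472),.044),("cFR",(237,478),.044),("cBL",(170,95),.044),("cBR",(259,98),.044),("pad L",(142,320),.092),("padR",(213,326),.092),("padback",(178,303),.092),("padfront",(178,340),.092),("yel",(160,280),.044),("red",(167,223),.044)]: print(n,ray(p,z).round(1))
s=np.load("side0.npz");W=world(s);rgb=s["color"].astype(int)
v,u=np.mgrid[:384,:512]
m=(W[...,0]>.5)&(W[...,0]<.7)&(W[...,1]>.1)&(W[...,1]<.18)
con=m&(abs(W[...,2]-.044)<.004);print("con side",con.sum(),cv2.minAreaRect((W[con][:,:2]*1000).astype(np.float32)))
l=m&(W[...,2]>.058)&(W[...,2]<.1);print("paddle side",l.sum(),W[l].min(0),W[l].max(0),np.median(W[l],0))
g=(rgb[...,1]>rgb[...,0]+20)&(W[...,0]>.4)&(W[...,0]<.75)&(abs(W[...,1])<.13)&(abs(W[...,2]-.03)<.004)
print("base side",g.sum(),cv2.minAreaRect((W[g][:,:2]*1000).astype(np.float32)))
r=(rgb[...,0]>rgb[...,1]+70)&(W[...,0]>.5)&(W[...,0]<.65)&(abs(W[...,1])<.06)&(W[...,2]>.1)
print("pad side",r.sum(),W[r].mean(0))
E
```

```text
cam [ 0.22121173 -0.01978819  1.49271927]
bFL [497.   98.5  30. ]
bFR [496.2 -97.9  30. ]
bBLinFL [510.1  83.2  30. ]
FRin [512.  -86.3  30. ]
cFL [487.4 157.8  44. ]
cFR [486.7 109.3  44. ]
cBL [684.4 156.9  44. ]
cBR [685.  111.1  44. ]
pad L [553.8 156.5  92. ]
padR [552.4 121.7  92. ]
padback [563.1 139.5  92. ]
padfront [544.6 138.2  92. ]
yel [586.4 154.9  44. ]
red [616.4 153.5  44. ]
con side 337 ((592.8538208007812, 132.6539306640625), (185.11544799804688, 60.36567306518555), 1.919069766998291)
paddle side 90 [0.54493094 0.11611926 0.05820048] [0.56177415 0.15924221 0.0961704 ] [0.55003963 0.1364479  0.08033067]
base side 442 ((590.8914794921875, 2.588897705078125), (207.23379516601562, 201.1033172607422), 89.62321472167969)
pad side 36 [ 0.54649459 -0.00319043  0.20589851]
```

Request:
drive_tool:
  moves: [0,0,0,-20,0,0,-7.5,0,0,0,-20,0,0,-7.5,0,0,0,-20,0,0,-7.5,0,0,0,0,0,0,0,0,-12,-20,-2,0,0,0,0,-24,-40,-2,0,0,0,0,-24,-40,0,0,0,0,0,-24,-40,0,0,0,0]

```text
t: 0.9
tool_pos: [0.3135, 0.4132, 0.467]
orientation: [-0.004, -3.14, 0.002]
force: [1.0, 0.7, -0.5]
opening: 0.0338
gripper_force: 0.0
```

Request:
drive_tool:
  moves: [0,-24,-40,0,0,0,0,0,-24,-40,0,0,0,0,0,-24,-40,0,0,0,0,0,-24,-40,0,0,0,0,0,-24,-40,0,0,0,0,0,-24,-40,0,0,0,0,0,-24,-40,0,0,0,0,0,-24,-40,0,0,0,0]

```text
t: 1.7
tool_pos: [0.506, 0.0929, 0.4672]
orientation: [-0.006, -3.14, 0.0]
force: [0.0, 0.1, 0.3]
opening: -0.0001
gripper_force: 0.0
```

Request:
drive_tool:
  moves: [0,-20,-40,0,0,0,0,0,-15,-40,0,0,0,0,0,0,0,0,0,0,0,0,0,0,0,0,0,0]

```text
t: 2.1
tool_pos: [0.5406, 0.014, 0.467]
orientation: [-0.007, -3.139, -0.001]
force: [-0.1, 0.6, -0.0]
opening: 0.0008
gripper_force: 0.0
```

Request:
drive_tool:
  moves: [0,-20,-14,20,0,0,0,0,0,0,30,0,0,0,0,0,0,15,0,0,0,0,0,0,5,0,0,0,0,0,0,3,0,0,0,0,0,0,3,0,0,0,0,0,0,0,0,0,0]

```text
t: 2.8
tool_pos: [0.5607, 0.0012, 0.3937]
orientation: [-0.002, 3.14, -0.0]
force: [0.6, 0.8, 0.4]
opening: 0.0004
gripper_force: 0.0
```

```bash
python3 - <<'E'
from plant import robot
import cv2,numpy as np
c=robot.read_camera("side"); cv2.imwrite("pics/s1.png",cv2.resize(c["color"][100:250,170:370,::-1],None,fx=4,fy=4,interpolation=cv2.INTER_CUBIC))
print(robot.read_state()["force"])
E
```

```text
[0.30748242 0.05464126 0.13929439]
```

View pics/s1.png

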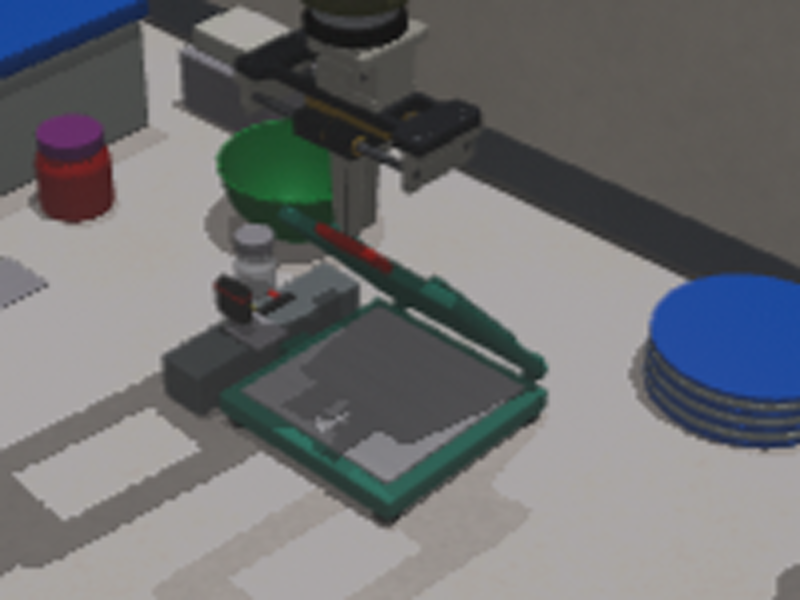

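The closed fingers (350,215) stand over the red pad (350,245) on the lid's upper side, not touching yet. Next I lower gently and follow the arc.

Request:
drive_tool:
  moves: [0,0,0,4,0,0,0,0,0,0,4,0,0,0,0,0,0,4,0,0,0,0,0,0,4,0,0,0]

```text
t: 3.25
tool_pos: [0.5606, 0.0008, 0.3765]
orientation: [-0.001, 3.141, -0.0]
force: [0.1, -1.1, 3.2]
opening: 0.0008
gripper_force: 1.0
```

Request:
drive_tool:
  moves: [0,6,0,5.6,0,0,0,0,6,0,5.8,0,0,0,0,5.7,0,6,0,0,0,0,5.4,0,6.2,0,0,0,0,5.2,0,6.5,0,0,0,0,4.9,0,6.7,0,0,0,0,4.6,0,6.9,0,0,0,0,4.4,0,7,0,0,0]

```text
t: 4.05
tool_pos: [0.518, 0.0008, 0.3255]
orientation: [0.001, -3.142, -0.0]
force: [1.0, 1.0, 0.7]
opening: 0.0006
gripper_force: 0.7
```

Request:
drive_tool:
  moves: [0,4,0,7.3,0,0,0,0,3.8,0,7.5,0,0,0,0,3.5,0,7.6,0,0,0,0,3.2,0,7.7,0,0,0,0,2.9,0,7.9,0,0,0,0,2.6,0,8,0,0,0,0,2,0,7,0,0,0,0,1,0,6,0,0,0]

```text
t: 4.85
tool_pos: [0.495, 0.0008, 0.2662]
orientation: [0.001, -3.141, 0.0]
force: [-0.4, 0.0, 0.4]
opening: 0.0004
gripper_force: 0.5
```

```bash
python3 - <<'E'
from plant import robot
import cv2,numpy as np
c=robot.read_camera("side"); cv2.imwrite("pics/s2.png",cv2.resize(c["color"][100:250,170:370,::-1],None,fx=4,fy=4,interpolation=cv2.INTER_CUBIC))
E
```

```text
(no output)
```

View pics/s2.png

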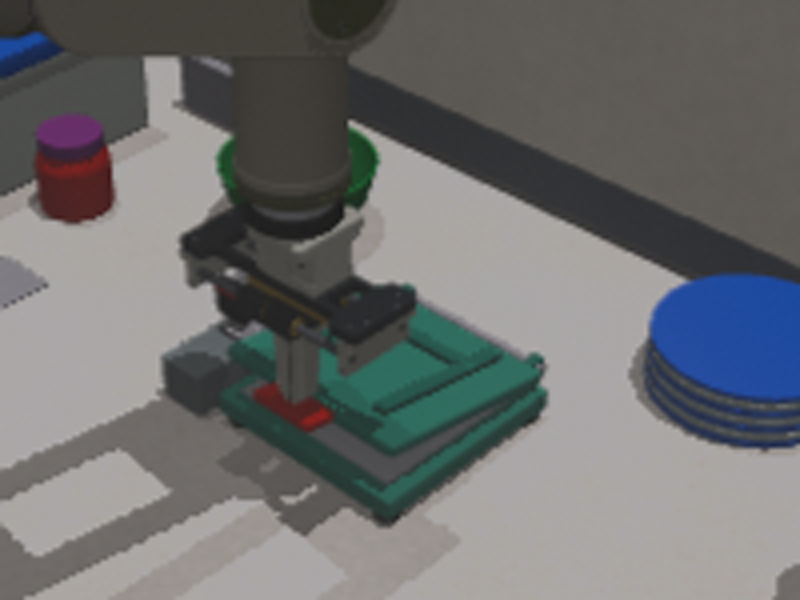

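The fingertips are on the red pad (295,400) and the lid is nearly shut. I continue more slowly for the last 34 mm.

Request:
drive_tool:
  moves: [0,1,0,6,0,0,0,0,1,0,6,0,0,0,0,0.5,0,6,0,0,0,0,0,0,5,0,0,0,0,0,0,4,0,0,0,0,0,0,2,0,0,0,0,0,0,2,0,0,0,0,0,0,2,0,0,0]

```text
t: 5.7
tool_pos: [0.493, 0.0008, 0.2341]
orientation: [-0.002, 3.141, -0.0]
force: [-2.5, 0.1, 11.0]
opening: 0.0005
gripper_force: 6.0
```

Request:
drive_tool:
  moves: [0,0,0,1,0,0,0,0,0,0,1,0,0,0,0,0,0,0,0,0,0]

```text
t: 6.0
tool_pos: [0.4932, 0.0008, 0.2338]
orientation: [-0.002, 3.141, -0.0]
force: [-10.2, 1.1, 18.3]
opening: 0.0003
gripper_force: 8.9
```

Request:
drive_tool:
  moves: [0,0.5,0,1,0,0,0,0,0.5,0,1,0,0,0,0,0,0,0,0,0,0,0,0,0,0,0,0,0]

```text
t: 6.4
tool_pos: [0.493, 0.0008, 0.2336]
orientation: [-0.002, 3.139, -0.0]
force: [-13.0, 1.4, 30.1]
opening: 0.0005
gripper_force: 14.8
```

Request:
drive_tool:
  moves: [0,0,0,-4,0,0,0,0,0,0,-6,0,0,0,0,0,0,-30,0,0,0,0,0,0,-40,0,0,0,0,-5,40,0,0,0,0,0,-5,40,0,0,0,0,0,-5,40,0,0,0,0,0,-5,18,0,0,0,0]

```text
t: 7.2
tool_pos: [0.5116, 0.1416, 0.3102]
orientation: [-0.004, 3.141, 0.001]
force: [0.1, -0.0, -0.3]
opening: 0.0007
gripper_force: 0.0
```

```bash
python3 - <<'E'
from plant import robot
from h import *
s=robot.read_camera("side");W=world(s);rgb=s["color"].astype(int);r,g,b=[rgb[...,i] for i in range(3)]
cv2.imwrite("pics/s3.png",cv2.resize(s["color"][100:250,170:370,::-1],None,fx=4,fy=4,interpolation=cv2.INTER_CUBIC))
for n,c in(("side",s),("top",robot.read_camera("top"))):
    W=world(c);rgb=c["color"].astype(int);r,g,b=[rgb[...,i] for i in range(3)]
    m=(r>g+60)&(W[...,0]>.45)&(W[...,0]<.6)&(abs(W[...,1])<.05);print(n,"pad",m.sum(),W[m].mean(0),W[m][:,2].min(),W[m][:,2].max())
    m=(g>r+20)&(W[...,0]>.52)&(W[...,0]<.68)&(abs(W[...,1])<.04)&(W[...,2]<.12)
    A=np.c_[W[m][:,0],np.ones(m.sum())];print("slope",m.sum(),np.linalg.lstsq(A,W[m][:,2],rcond=None)[0])
print(robot.read_state()["tool_pos"],robot.read_state()["force"])
E
```

```text
side pad 122 [ 0.48213661 -0.00195667  0.04661497] 0.042302152278918106 0.054897994985499875
slope 677 [0.00907555 0.04410002]
top pad 143 [4.84819903e-01 4.80149738e-04 4.69457269e-02] 0.03434212199681846 0.055233856793818294
slope 990 [0.00966238 0.04398987]
[0.51182955 0.14100054 0.31002056] [-0.42200271 -0.34325118 -0.38716131]
```

View pics/s3.png

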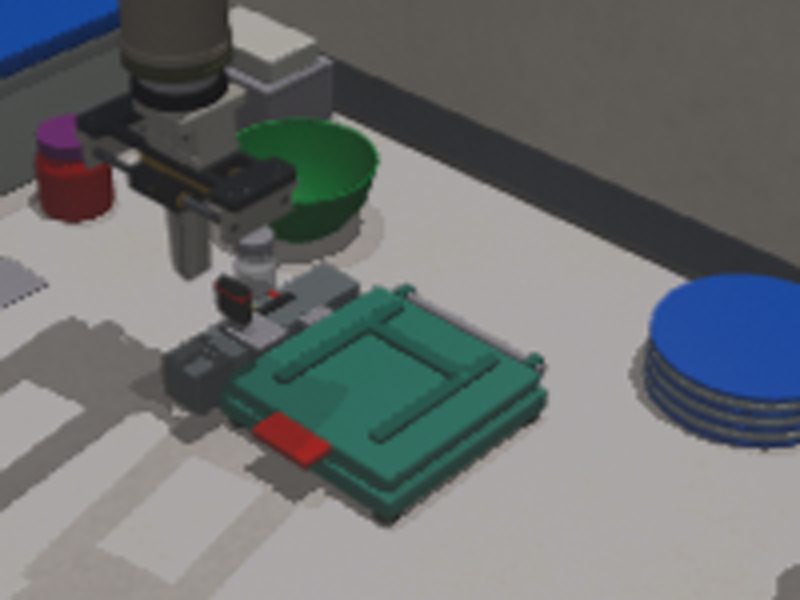

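The lid is flat and shut: pad at (290,438), slope about 0. The fingers hover in front of the paddle (235,298). Now down and then push.

Request:
drive_tool:
  moves: [0,0,0,25,0,0,0,0,0,-2,25,0,0,0,0,0,0,10,0,0,0,0,-10,0,0,0,0,0,0,-10,0,0,0,0,0,0,-4,0,0,0,0,0,0,-4,0,0,0,0,0]

```text
t: 8.0
tool_pos: [0.5411, 0.1368, 0.2514]
orientation: [-0.001, 3.14, 0.0]
force: [-3.6, -0.7, 2.7]
opening: 0.0007
gripper_force: 1.6
```

Request:
drive_tool:
  moves: [0,-3,0,0,0,0,0,0,-3,0,0,0,0,0]

```text
t: 8.2
tool_pos: [0.5447, 0.1369, 0.2501]
orientation: [0.002, -3.136, 0.001]
force: [-13.7, -0.6, 9.5]
opening: 0.0006
gripper_force: 6.7
```

Request:
drive_tool:
  moves: [0,-3,0,-1,0,0,0,0,-3,0,-1,0,0,0,0,-3,0,0,0,0,0,0,-3,0,0,0,0,0]

```text
t: 8.6
tool_pos: [0.5561, 0.1369, 0.2503]
orientation: [0.002, -3.135, 0.001]
force: [-6.9, 0.4, -3.7]
opening: 0.0001
gripper_force: 3.3
```

Request:
drive_tool:
  moves: [0,-4,0,0,0,0,0,0,-4,0,0,0,0,0,0,-4,0,0,0,0,0,0,-3,0,0,0,0,0,0,-3,0,0,0,0,0,0,-3,0,0,0,0,0]

```text
t: 9.2
tool_pos: [0.578, 0.1369, 0.2523]
orientation: [0.002, -3.138, 0.001]
force: [-11.4, -1.2, 6.1]
opening: 0.0008
gripper_force: 5.8
```

Request:
drive_tool:
  moves: [0,-3,0,0,0,0,0,0,-3,0,0,0,0,0,0,-3,0,0,0,0,0,0,-3,0,0,0,0,0]

```text
t: 9.6
tool_pos: [0.5909, 0.1368, 0.2523]
orientation: [0.001, -3.141, 0.0]
force: [-3.8, -1.1, -0.0]
opening: 0.0006
gripper_force: 1.8
```

Request:
drive_tool:
  moves: [0,-3,0,0,0,0,0,0,-3,0,0,0,0,0,0,-2,0,0,0,0,0,0,-1,0,0,0,0,0,0,0,0,0,0,0,0]

```text
t: 10.1
tool_pos: [0.5998, 0.1369, 0.2523]
orientation: [0.001, -3.141, 0.0]
force: [-3.5, -1.0, 2.4]
opening: 0.0007
gripper_force: 2.5
```

Request:
drive_tool:
  moves: [0,-1,0,0,0,0,0,0,-1,0,0,0,0,0,0,-1,0,0,0,0,0,0,0,0,0,0,0,0]

```text
t: 10.5
tool_pos: [0.6011, 0.137, 0.2522]
orientation: [0.002, -3.135, 0.001]
force: [-18.4, -2.4, 12.1]
opening: 0.0008
gripper_force: 9.2
```

The lever has hit its stop. I back off, rise, and check.

Request:
drive_tool:
  moves: [0,3,0,0,0,0,0,0,8,0,0,0,0,0,0,20,0,0,0,0,0,0,10,0,-20,0,0,0,0,20,0,-40,0,0,0,0,40,0,-25,0,0,0,0,40,0,0,0,0,0,0,0,0,0,0,0]

```text
invalid input at $.moves: expected a multiple of 7 numbers
```

```bash
python3 - <<'E'
from plant import robot
from h import *
s=robot.read_camera("side");W=world(s)
cv2.imwrite("pics/s4.png",cv2.resize(s["color"][100:250,170:370,::-1],None,fx=4,fy=4,interpolation=cv2.INTER_CUBIC))
for c in(np.load("side0.npz"),s):
    W=world(c);m=(W[...,0]>.53)&(W[...,0]<.66)&(W[...,1]>.115)&(W[...,1]<.165)&(W[...,2]>.06)&(W[...,2]<.095);print("paddle",m.sum(),W[m].min(0),W[m].max(0),np.median(W[m],0))
W=world(s);rgb=s["color"].astype(int);m=(rgb[...,0]>rgb[...,1]+60)&(W[...,0]>.45)&(W[...,0]<.6)&(abs(W[...,1])<.05);print("pad",W[m].mean(0))
print(robot.read_state()["tool_pos"],robot.read_state()["force"])
E
```

```text
paddle 86 [0.54493094 0.12168796 0.06014039] [0.56177415 0.15924221 0.09494136] [0.55003963 0.13685465 0.08093122]
paddle 75 [0.58590419 0.11858344 0.06183462] [0.62058184 0.15137627 0.09481302] [0.59331321 0.12545027 0.08283463]
pad [ 0.48248195 -0.00164084  0.04663996]
[0.60115912 0.13696089 0.25218798] [-18.04786778  -1.41115085  14.31241614]
```

View pics/s4.png

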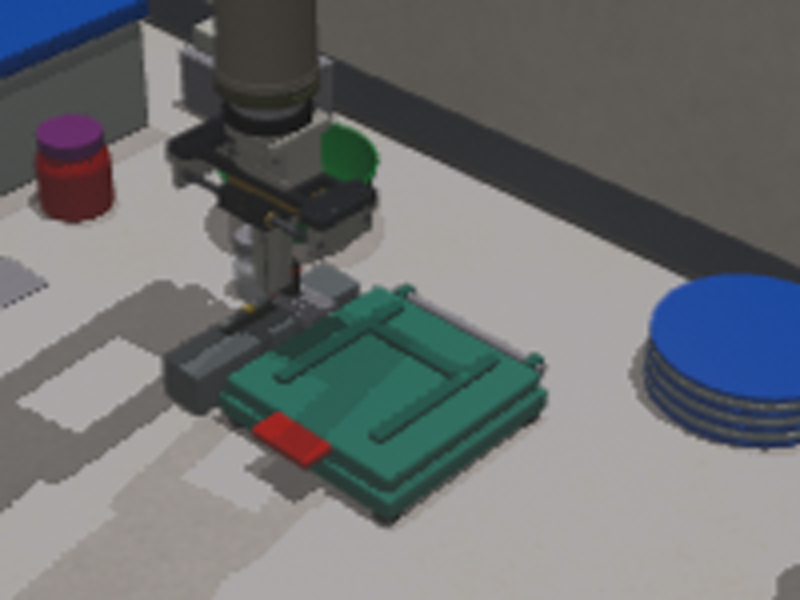

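The move was refused, so the fingers (270,265) are still against the paddle. Sending the corrected retreat.

Request:
drive_tool:
  moves: [0,3,0,0,0,0,0,0,8,0,0,0,0,0,0,20,0,0,0,0,0,0,10,0,-20,0,0,0,0,20,0,-40,0,0,0,0,40,0,-25,0,0,0,0,40,0,0,0,0,0,0,0,0,0,0,0,0]

```text
t: 11.35
tool_pos: [0.4581, 0.1369, 0.3369]
orientation: [0.003, -3.141, -0.0]
force: [0.4, -0.5, -0.9]
opening: 0.0008
gripper_force: 0.0
```

```bash
python3 - <<'E'
from plant import robot
from h import *
s=robot.read_camera("side")
cv2.imwrite("pics/s5.png",cv2.resize(s["color"][100:250,170:370,::-1],None,fx=4,fy=4,interpolation=cv2.INTER_CUBIC))
W=world(s);m=(W[...,0]>.53)&(W[...,0]<.66)&(W[...,1]>.115)&(W[...,1]<.165)&(W[...,2]>.06)&(W[...,2]<.095);print("paddle",m.sum(),W[m].min(0),W[m].max(0),np.median(W[m],0))
rgb=s["color"].astype(int);m=(rgb[...,0]>rgb[...,1]+60)&(W[...,0]>.45)&(W[...,0]<.6)&(abs(W[...,1])<.05);print("pad",W[m].mean(0))
print(robot.read_state()["tool_pos"],robot.read_state()["force"])
E
```

```text
paddle 79 [0.60316784 0.11891433 0.06093177] [0.61876447 0.15948875 0.09487985] [0.60886444 0.13552149 0.07943884]
pad [ 0.4822183  -0.00153304  0.04656292]
[0.46001207 0.13690063 0.33724099] [ 0.73775594 -0.08447583  0.13733643]
```

View pics/s5.png

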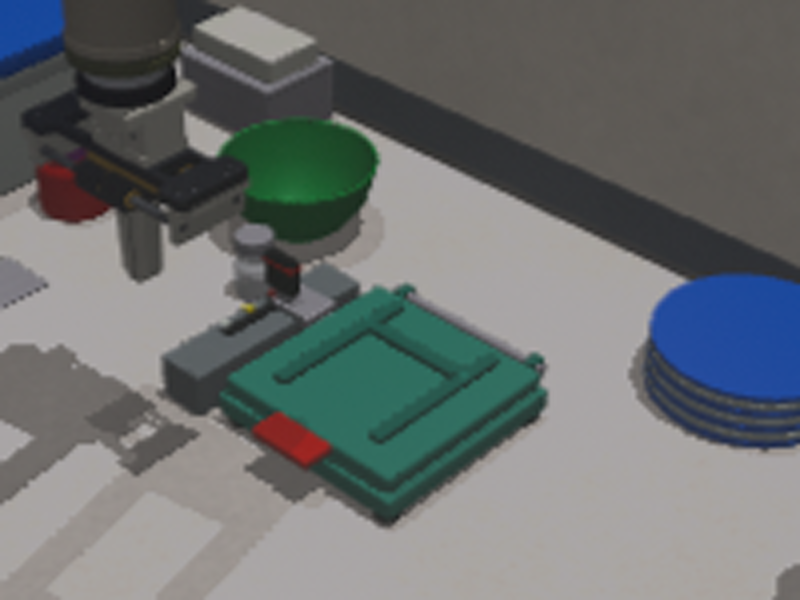

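The lever (283,272) is at the red mark, having moved about 58.5 mm. The lid is shut, the shaker (254,250) has not moved, and the arm is clear.

```bash
python3 -c "
from plant import robot
print(robot.close_job())"
```

```text
the job is handed in; nothing more can be done
None
```

The press lid was pushed fully shut first, then the lever was pushed past the middle notch to the locked stop; the arm backed clear and I handed the job in (no verdict came back).

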